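Close the seasoning box with one stroke along its flip lids

ROBOT

A 6-joint arm with a two-finger parallel gripper is mounted at the origin on a cart in front of the work surface, level with it; the furniture and walls round the work are solid. World frame = base frame: x ahead of the robot, y to its left, z up, the work surface at z = 0. Lengths are in mm, angles in rad, forces in N, time in s.
With the tool pointing down it reaches from about 275 to 750 mm from the base axis. Payload 10.2 kg.
Tool frame: the origin (TCP) lies between the finger pads; the fingertips stand 11 mm ahead of it and the grasp point (between the pads) lies 8 mm behind it; z points along the fingers, y is the line along which they close (so a half turn about z gives the same grasp; the last joint's range is limited). The gripper opens to 85 mm and grips with 20 to 120 N. Pads are 22 mm wide; open, the fingers measure 114 mm over their backs; the gripper's body (76 mm by 85 mm) begins 54 mm behind the grasp point. The pads swing forward as they close: fully open they stand 13 mm farther back than shut.
Start: joints at [1.008, 0.313, 1.498, -0, 1.331, -0.223], TCP at [174.995, 494.983, 242.294] pointing down, gripper open.
Joint ranges: [-2.94, 2.94], [-0.97, 2.17], [0.19, 2.56], [-1.23, 4.37], [0.02, 3.11], [-2.88, 2.88]. Speed limits (rad/s): [2.39, 2.39, 3.01, 3.14, 3.14, 3.14].

INTERFACE

Orientations are given as a unit quaternion [w, x, y, z].
In Python, from rig import sense, eyes, finish_job gives the robot as it stands.
- The arm moves only by the shell command python3 -m jog 'ROWS' [FORCE]. ROWS is JSON, a list of rows, each a list of 7 numbers: the shift along the tool's x, y, z in m, then the turn, a rotation vector about the tool's x, y, z in rad, then the finger opening in m, from 0 to 0.0854. In form: [[dx, dy, dz, rx, ry, rz, gripper], ...]. A call has 1 to 5 rows; each row shifts and turns the commanded pose from where the row before left it, along the tool's axes as they then stand; what a row does not reach is not made up. A row lasts 1/10 s, in which the tool goes at most 50 mm and 8.59 degrees, less where a joint would pass 70% of its speed; a pose out of reach is approached as far as the arm can. A call is refused whole if a number of a shift passes 0.05 or a number of a turn 0.15, either way. A call with a gripper value outside its range is refused whole. The fingers move at their own pace and stop on an object; FORCE is the grip in N (left out, the last holds). Time passes only in rows, so rows that do not move let the fingers close. It gives the time, the measured TCP pose, the force, the opening and the grip force at its end, in the units of the state.
- sense(): the state, without advancing time (a new reading comes with each control period).
- eyes.capture(name): name is "scene" or "top"; returns the picture (480x640x3 uint8, red, green, blue); there is no depth.
- eyes.calibration(name): a dict with "fx", "fy", "cx", "cy" (pixels), "cam_to_world" (4x4, takes a point from camera to world coordinates). Camera axes: x right, y down, z forward; pixel columns grow to the right and rows downward; lengths in mm; the calibration is good to about 2 mm. A picture is of the moment at which its call begins. calibration takes no time and is no camera call.
- finish_job(): hands the job in; it is judged then, once.
The state is a dict: "time_s": time; "joints": joint angles; "dq": joint speeds; "tau": joint torques, N m; "eef_pos": TCP position; "ee_rot": TCP orientation; "force": force on the tool from outside, world axes, zero at the start; "wrist_torque": the same for the moment, N m; "grip_width": opening from 0.0 (shut) to 1.0 (fully open); "grip_force": force on a finger pad.
Only numpy, scipy, OpenCV 4.12 (cv2) and the standard library are available. Lean on these libraries where they do the work, as an engineer would, in place of code of your own. Each camera call takes 0.05 s, during which the arm holds its last target. There are 200 camera calls.

TASK

The five flip lids of the seasoning box stand open, all leaning towards the end with the little tab. Starting at the other end, run your fingertips lightly along the row just at lid height, all the way to the tab end, so that the lids fold flat one after the other; keep the fingers low over the box until the last lid is down. Be gentle: do not lift the box or push it out of its place, leave the jar, tin and teaspoon alone, and take the hand away at the end.

Things in the scene. Friction and masses are not known exactly. Their poses are not given: they have to be found in the camera images.
- seasoning_box: grey stoneware box, loose, on rubber feet, about 0.9 kg: a trough 208 mm long (along its y axis), 46 mm wide (x) and 33 mm high with five compartments in a row; the lid tops lie 36.5 mm above the worktop when shut. Origin at the centre of its underside, z up. A small flat tab sticks out 30 mm beyond its -y end, 21 to 27 mm above the worktop; the +y end is plain.
- row_start (a point): point of the box over the hinge of lid0, mid-width, at the height of the shut lids' top faces, 4 mm in from the plain (+y) end face; the stroke starts beyond it, outside the box. Axes as the box.
- row_end (a point): point of the box over the free edge of lid4 when shut, mid-width, at the height of the shut lids' top faces, near the tab end (-y). Axes as the box.
- lid0 (a joint): bamboo flip lid, first (plain, +y) end in the row, 39 wide (x) x 37 x 3 mm, hinged at its +y edge at box y = 100 mm, 33.5 mm above the worktop. Rad: 0 shut and flat, stop at 1.5; starts at 0.95 to 1.35, leaning to the tab end (-y), to which it folds. A stiffish hinge (0.004 N m) keeps it at any angle: it must be run over within about 3 mm of the shut height.
- lid1 (a joint): bamboo flip lid, second in the row, 39 wide (x) x 37 x 3 mm, hinged at its +y edge at box y = 60 mm, 33.5 mm above the worktop. Rad: 0 shut and flat, stop at 1.5; starts at 0.95 to 1.35, leaning to the tab end (-y), to which it folds. A stiffish hinge (0.004 N m) keeps it at any angle: it must be run over within about 3 mm of the shut height.
- lid2 (a joint): bamboo flip lid, middle in the row, 39 wide (x) x 37 x 3 mm, hinged at its +y edge at box y = 20 mm, 33.5 mm above the worktop. Rad: 0 shut and flat, stop at 1.5; starts at 0.95 to 1.35, leaning to the tab end (-y), to which it folds. A stiffish hinge (0.004 N m) keeps it at any angle: it must be run over within about 3 mm of the shut height.
- lid3 (a joint): bamboo flip lid, fourth in the row, 39 wide (x) x 37 x 3 mm, hinged at its +y edge at box y = -20 mm, 33.5 mm above the worktop. Rad: 0 shut and flat, stop at 1.5; starts at 0.95 to 1.35, leaning to the tab end (-y), to which it folds. A stiffish hinge (0.004 N m) keeps it at any angle: it must be run over within about 3 mm of the shut height.
- lid4 (a joint): bamboo flip lid, last (tab, -y) end in the row, 39 wide (x) x 37 x 3 mm, hinged at its +y edge at box y = -60 mm, 33.5 mm above the worktop. Rad: 0 shut and flat, stop at 1.5; starts at 0.95 to 1.35, leaning to the tab end (-y), to which it folds. A stiffish hinge (0.004 N m) keeps it at any angle: it must be run over within about 3 mm of the shut height.
- jar: bystander: small glass spice jar with a screw lid, 45 mm across, 75 mm high, 85 to 105 mm from the row's middle line, on the box's +x (far) side; origin at the centre of its underside
- tin: bystander: small food tin, 57 mm across, 72 mm high, beyond the tab end, its centre 200 mm or more from the box's centre; origin at the centre of its underside
- teaspoon: bystander: teaspoon lying flat, 132 x 26 x 9 mm, beside the box on its +x (far) side, roughly along the box; origin at the centre of its underside
Mind the look-alikes: they are no part of the job. There is more than one size of the seasoning_box; the job needs the larger.

How it is judged:
By the outcome, as a careful person would: the job done as asked, in the order asked, and still so for the second after the job is handed in, with the robot touching nothing.
It also fails if it takes over 38 s, if anything falls off the work surface, if the arm or the gripper's body presses on something with over 40 N, if the wrist force passes 120 N, or if a joint passes its speed limit or range.

## Working session

There is one attempt and no reset: what is moved stays moved. The work goes in short steps, Python scripts to look and compute and a shell command to move; the robot and the scene stay as the last step left them, time stands still between calls to the robot, and variables do not carry over. Pictures are saved under pics/ and viewed, at most 10 in all, crops included, and the job is handed in when it is done.

```bash
mkdir -p pics; ls
python3 - <<'E'
from rig import sense, eyes
import cv2
s=sense();print(s)
for n in("top","scene"):
    cv2.imwrite(f"pics/{n}0.png",eyes.capture(n)[:,:,::-1]);print(eyes.calibration(n))
E
```

```text
pics
{'time_s': 0.0, 'joints': array([ 1.00760210e+00,  3.13432734e-01,  1.49838786e+00,  2.82962490e-05,
        1.33096693e+00, -2.23371981e-01]), 'dq': array([-0.00173453, -0.00092433, -0.00107724, -0.00092889,  0.00111483,
       -0.00112317]), 'tau': array([ 4.69737079e-04, -4.12266004e+01, -2.59748268e+01, -1.18345897e-04,
        4.03627098e-03, -2.30954191e-05]), 'eef_pos': array([174.86542472, 494.79289814, 241.76242196]), 'ee_rot': array([-2.41642536e-04,  1.69098042e-01,  9.85599054e-01, -5.46557519e-04]), 'force': array([-0.34615871, -0.23802861, -0.39235807]), 'wrist_torque': array([-0.00209429,  0.02975137, -0.00712882]), 'grip_force': 0.0, 'grip_width': 1.001954602849074}
{'fx': 463.02672482134784, 'fy': 463.02672482134784, 'cx': 317.81287268535203, 'cy': 243.35238645774945, 'cam_to_world': array([[ 7.86649997e-03, -9.80905282e-01,  1.94326904e-01,
         3.10095011e+02],
       [-9.99943328e-01, -9.11041015e-03, -5.50821964e-03,
         4.13215446e+01],
       [ 7.17343954e-03, -1.94272561e-01, -9.80921360e-01,
         1.07121007e+03],
       [ 0.00000000e+00,  0.00000000e+00,  0.00000000e+00,
         1.00000000e+00]])}
{'fx': 492.1603884911593, 'fy': 492.1603884911593, 'cx': 314.59405406341114, 'cy': 240.34844888289592, 'cam_to_world': array([[ 6.19472745e-01, -4.75961677e-01,  6.24270775e-01,
        -2.08773686e+02],
       [-7.85014274e-01, -3.73084966e-01,  4.94530280e-01,
        -5.23403744e+02],
       [-2.47142055e-03, -7.96409499e-01, -6.04752678e-01,
         7.52880177e+02],
       [ 0.00000000e+00,  0.00000000e+00,  0.00000000e+00,
         1.00000000e+00]])}
```

View pics/top0.png

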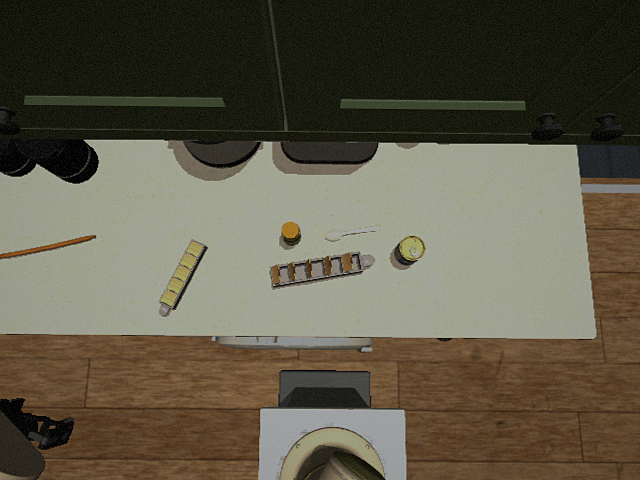

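View pics/scene0.png

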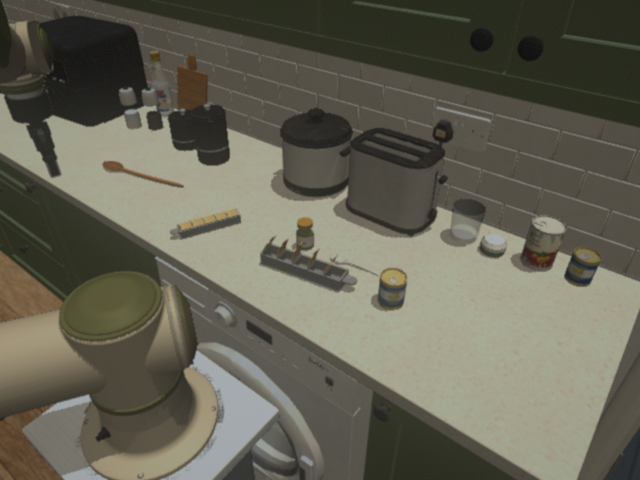

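The top view shows two boxes. One is at (316,270), about 90 px long, with open lids and the jar, spoon and tin beside it. The other is at (183,276), about 75 px long, with its lids shut. The first is larger and has open lids, so it fits the description. I'll confirm it in an enlarged crop and get mask numbers.

Run:
```python
import cv2
a=cv2.imread("pics/top0.png")[215:305,255:435]; b=cv2.imread("pics/scene0.png")[225:300,250:370]
a=cv2.resize(a,(760,380),interpolation=cv2.INTER_CUBIC)[:300] if 0 else cv2.resize(a,(600,300),interpolation=cv2.INTER_CUBIC)
b=cv2.resize(b,(480,300),interpolation=cv2.INTER_CUBIC); b=cv2.copyMakeBorder(b,0,0,0,120,cv2.BORDER_CONSTANT)
cv2.imwrite("pics/crop.png",cv2.vconcat([a,b]))
```

```text
(no output)
```

View pics/crop.png

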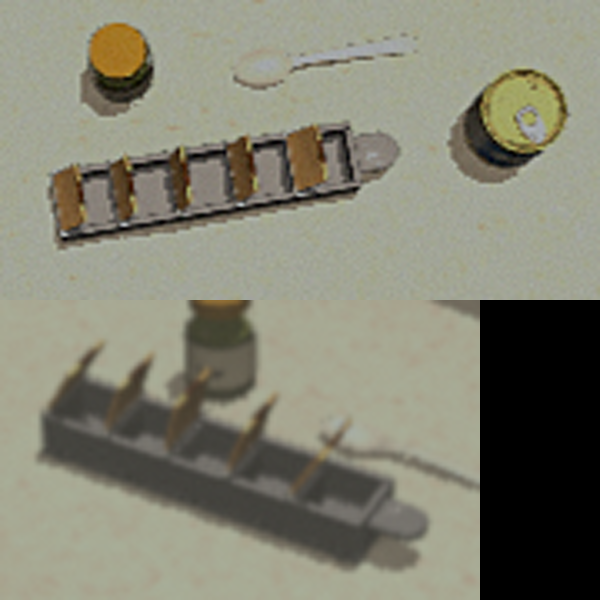

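The crop confirms the larger box, with five open lids and the tab at the right. In the top view the rim corners are roughly (270,268), (359,252), (362,270) and (273.5,285). Next I'll cast rays.

```bash
cat > h.py <<'E'
import numpy as np
from rig import eyes
def cast(n,uv,z):
    c=eyes.calibration(n);T=c["cam_to_world"];u,v=np.array(uv,float).T
    d=np.c_[(u-c["cx"])/c["fx"],(v-c["cy"])/c["fy"],np.ones(len(u))]@T[:3,:3].T
    return T[:3,3]+d*((z-T[2,3])/d[:,2])[:,None]
E
python3 - <<'E'
import cv2,numpy as np
from h import cast
np.set_printoptions(precision=1,suppress=True)
top=np.array([[52,178],[348,124],[357,185],[62,233]])/3.3333+[255,215]
p=cast("top",top,33);print(p, p.mean(0));print(np.linalg.norm(np.roll(p,-1,0)-p,axis=1))
print(np.degrees([np.arctan2(*(p[i]-p[j])[[0,1]]) for i,j in((0,1),(3,2))]))
# scene: rim near-left, near-right, far-right top corners
sc=np.array([[45,112],[358,225],[392,185]])*[.25,.25]+[250,225]
print(cast("scene",sc,33))
print("tab tip top",cast("top",np.array([[400,152]])/3.3333+[255,215],27))
# masks: dark/grey table difference
a=cv2.imread("pics/top0.png");lab=cv2.cvtColor(a,cv2.COLOR_BGR2LAB).astype(int)
bg=np.median(lab[290:320,250:420].reshape(-1,3),axis=0);d=np.abs(lab-bg).sum(2)
m=((d>35)*255).astype(np.uint8);m[:240]=0;m[300:]=0;m[:,:262]=0;m[:,385:]=0
cs,_=cv2.findContours(m,cv2.RETR_EXTERNAL,cv2.CHAIN_APPROX_NONE)
for c in cs:
    if cv2.contourArea(c)>300: print(cv2.minAreaRect(c),cv2.boxPoints(cv2.minAreaRect(c)))
# lid brown blobs
hsv=cv2.cvtColor(a,cv2.COLOR_BGR2HSV);b=cv2.inRange(hsv,(5,110,40),(25,255,255));b[:245]=0;b[300:]=0;b[:,:262]=0;b[:,385:]=0
n,l,st,ce=cv2.connectedComponentsWithStats(b);print(st[st[:,4]>15])
E
```

```text
[[457.1 141.7  33. ]
 [496.1 -59.4  33. ]
 [454.1 -65.1  33. ]
 [419.8 134.   33. ]] [456.8  37.8  33. ]
[204.9  42.4 202.1  38.1]
[-11.   -9.8]
[[418.9 133.2  33. ]
 [452.1 -68.8  33. ]
 [490.8 -64.1  33. ]]
tab tip top [[478.  -95.5  27. ]]
((321.8243103027344, 268.9459228515625), (24.824247360229492, 106.20174407958984), 80.53767395019531) [[267.4 265.4]
 [372.2 248. ]
 [376.2 272.5]
 [271.5 289.9]]
[[     0      0    640    480 306648]
 [   341    253     12     19    162]
 [   323    256      9     19    109]
 [   306    261      6     17     65]
 [   288    262      8     19     88]
 [   271    265     10     19    128]]
```

The two views agree: box centre about (458,36), and its -y direction is about (0.174,-0.985), a yaw of 10°. The tab tip prediction matches too. First I'll turn the hand and shut the fingers, with tool y along box +y and tool x along box -x. Then I'll go beyond the plain end.

```bash
python3 -m jog '[[0,0,0,0,0,-0.15,0],[0,0,0,0,0,-0.15,0],[0,0,0,0,0,-0.15,0],[0,0,0,0,0,-0.065,0],[0,0,0,0,0,0,0]]' 20
python3 -m jog '[[-0.017,-0.03,0,0,0,0,0],[-0.017,-0.03,0,0,0,0,0],[-0.017,-0.03,0,0,0,0,0],[-0.017,-0.03,0,0,0,0,0],[-0.017,-0.03,0,0,0,0,0]]'
cat >> h.py <<'E'
C=np.array([458,36.]);Y=np.array([-.174,.985])
def st():
    from rig import sense
    s=sense();p=s["eef_pos"];w,x,y,z=s["ee_rot"]
    X=np.array([Y[1],-Y[0]]);d=p[:2]-C
    print("t %.2f box x %.1f y %.1f z %.1f yaw err deg %.2f tilt %.4f %.4f grip %.2f"%(s["time_s"],d@X,d@Y,p[2],np.degrees(np.arctan2(1-2*(x*x+z*z),2*(x*y-w*z)))-100,2*(x*z+w*y),2*(y*z-w*x),s["grip_width"]),"F",s["force"].round(1),"q",s["joints"].round(2))
E
python3 -c "from h import st;st()"
```

```text
time_s: 0.6
eef_pos: [174.9, 494.9, 242.0]
ee_rot: [-0.0, -0.088, 0.996, -0.0]
force: [0.1, -0.3, -0.0]
grip_width: 0.14
grip_force: 0.0
time_s: 1.1
eef_pos: [285.5, 360.9, 242.2]
ee_rot: [-0.0, -0.086, 0.996, -0.0]
force: [0.5, 1.0, 0.7]
grip_width: 0.001
grip_force: 0.0
t 1.10 box x -113.4 y 350.1 z 242.2 yaw err deg -0.09 tilt -0.0001 -0.0001 grip 0.00 F [0.5 1.  0.7] q [ 0.65  0.17  1.68 -0.    1.29 -1.1 ]
```

```bash
python3 -m jog '[[-0.0185,-0.033,0.01,0,0,0,0],[-0.0185,-0.033,0.02,0,0,0,0],[-0.0185,-0.033,0.02,0,0,0,0],[-0.0185,-0.033,0.02,0,0,0,0],[-0.0185,-0.033,0.02,0,0,0,0]]' >/dev/null
python3 -m jog '[[-0.019,-0.033,0,0,0,0,0],[0,0,0.02,0,0,0,0],[0,0,0.02,0,0,0,0],[0,0,0.02,0,0,0,0],[0,0,0,0,0,0,0]]'
python3 -c "from h import st;st()"
```

```text
time_s: 2.1
eef_pos: [427.9, 186.2, 90.3]
ee_rot: [-0.002, -0.086, 0.996, -0.0]
force: [0.5, -0.9, 1.2]
grip_width: 0.001
grip_force: 0.0
t 2.10 box x -3.6 y 153.2 z 90.3 yaw err deg -0.09 tilt -0.0046 -0.0007 grip 0.00 F [ 0.5 -0.9  1.2] q [ 0.16  0.38  1.85  0.    0.92 -1.59]
```

```bash
python3 -m jog '[[-0.0035,0,0.02,0,0,0,0],[0,0,0.02,0,0,0,0],[0,0,0,0,0,0,0]]' >/dev/null
python3 - <<'E'
from h import *
import cv2
st()
t=eyes.capture("top")[:,:,::-1];s=eyes.capture("scene")[:,:,::-1]
a=cv2.resize(t[215:305,205:385],(600,300),interpolation=cv2.INTER_CUBIC)
b=cv2.resize(s[215:290,220:370],(600,300),interpolation=cv2.INTER_CUBIC)
cv2.imwrite("pics/c1.png",cv2.vconcat([a,b]))
E
```

```text
t 2.40 box x 0.5 y 153.4 z 51.4 yaw err deg -0.02 tilt -0.0030 -0.0005 grip -0.00 F [ 0.2 -0.5  0.1] q [ 0.16  0.45  1.87  0.    0.82 -1.59]
```

View pics/c1.png

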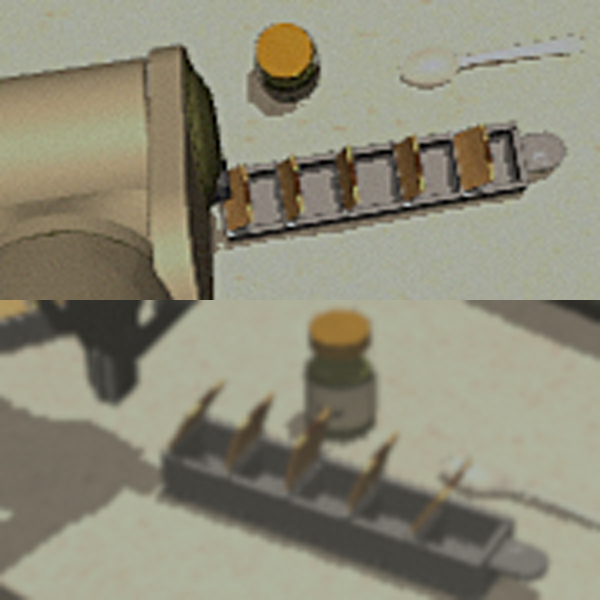

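The fingers hang just beyond the plain end, at mid-width. In the scene crop the tip is at (112,403), which is full-frame (248,241). I'll check the tip height, then touch the worktop lightly here to calibrate it.

```bash
python3 - <<'E'
from h import *
for z in (28,34,40,46): print(z,((cast("scene",[[248,240.7]],z)[0,:2]-C)@np.c_[[Y[1],-Y[0]],Y]).round(1))
E
python3 -m jog '[[0,0,0.01,0,0,0,0],[0,0,0.008,0,0,0,0],[0,0,0,0,0,0,0]]'; python3 -m jog '[[0,0,0.006,0,0,0,0],[0,0,0.003,0,0,0,0],[0,0,0,0,0,0,0]]'
python3 -c "from h import st;st()"
```

```text
28 [  8.5 161.1]
34 [  2.2 156.2]
40 [ -4.1 151.2]
46 [-10.4 146.3]
time_s: 2.8
eef_pos: [432.1, 187.1, 33.5]
ee_rot: [-0.001, -0.087, 0.996, -0.0]
force: [0.2, -0.4, -0.2]
grip_width: 0.001
grip_force: 0.0
time_s: 3.1
eef_pos: [432.4, 187.1, 24.9]
ee_rot: [-0.0, -0.087, 0.996, -0.0]
force: [0.0, -0.4, -0.3]
grip_width: -0.001
grip_force: 0.0
t 3.10 box x 1.1 y 153.3 z 24.9 yaw err deg 0.04 tilt -0.0007 -0.0001 grip -0.00 F [ 0.  -0.4 -0.3] q [ 0.16  0.51  1.88 -0.    0.76 -1.59]
```

```bash
python3 -m jog '[[0,0,0.005,0,0,0,0],[0,0,0.005,0,0,0,0],[0,0,0,0,0,0,0]]';  for i in 1; do python3 -m jog '[[0,0,0.002,0,0,0,0],[0,0,0,0,0,0,0]]'; done; python3 -m jog '[[0,0,0.001,0,0,0,0],[0,0,0,0,0,0,0]]'
```

```text
time_s: 3.4
eef_pos: [432.2, 187.1, 14.6]
ee_rot: [-0.001, -0.087, 0.996, -0.0]
force: [0.0, 1.0, 0.5]
grip_width: 0.001
grip_force: 0.0
time_s: 3.6
eef_pos: [432.5, 187.2, 13.1]
ee_rot: [-0.0, -0.087, 0.996, -0.0]
force: [0.3, -0.4, 0.2]
grip_width: 0.001
grip_force: 0.0
time_s: 3.8
eef_pos: [432.6, 187.2, 12.3]
ee_rot: [0.0, -0.087, 0.996, -0.0]
force: [0.2, -0.8, -0.6]
grip_width: -0.001
grip_force: 0.0
```

```bash
python3 -m jog '[[0,0,0.001,0,0,0,0],[0,0,0,0,0,0,0]]';  python3 -m jog '[[0,0,0.0005,0,0,0,0],[0,0,0,0,0,0,0]]'
```

```text
time_s: 4.0
eef_pos: [432.5, 187.2, 11.2]
ee_rot: [-0.0, -0.087, 0.996, -0.0]
force: [-0.6, -0.2, -0.0]
grip_width: -0.0
grip_force: 0.0
time_s: 4.2
eef_pos: [432.6, 187.2, 11.0]
ee_rot: [0.0, -0.088, 0.996, -0.0]
force: [-1.4, -0.5, 4.4]
grip_width: -0.002
grip_force: 2.3
```

The tip touches at TCP z = 11.0, so the 11 mm offset is confirmed. I'll rise so the tip is about 1 mm above the shut lid tops (TCP about 48).

```bash
python3 -m jog '[[0,0,-0.017,0,0,0,0],[0.001,0,-0.02,0,0,0,0],[0,0,0,0,0,0,0],[0,0,0,0,0,0,0]]'>/dev/null;python3 -c "from h import st;st()"; python3 -m jog '[[0,-0.006,0,0,0,0,0],[0,-0.008,0,0,0,0,0],[0,-0.008,0,0,0,0,0]]'; python3 -c "from h import st;st()"
```

```text
t 4.60 box x 0.3 y 153.3 z 47.6 yaw err deg 0.04 tilt 0.0004 0.0000 grip 0.00 F [-0.  -0.6 -0.3] q [ 0.16  0.46  1.87 -0.    0.81 -1.59]
time_s: 4.9
eef_pos: [435.3, 164.5, 47.3]
ee_rot: [-0.0, -0.087, 0.996, -0.0]
force: [-0.4, 0.3, -0.8]
grip_width: -0.004
grip_force: 0.0
t 4.90 box x 0.0 y 130.5 z 47.3 yaw err deg 0.03 tilt -0.0010 -0.0002 grip -0.00 F [-0.4  0.3 -0.8] q [ 0.11  0.45  1.89 -0.    0.8  -1.64]
```

```bash
python3 -m jog '[[0,0,-0.0013,0,0,0,0],[0,0,0,0,0,0,0]]'; python3 -c "from h import st;st()"; python3 -m jog '[[0,-0.006,0,0,0,0,0],[0,-0.008,0,0,0,0,0],[0,-0.008,0,0,0,0,0],[0,-0.008,0,0,0,0,0],[0,-0.008,0,0,0,0,0]]'; python3 -c "from h import st;st()"
```

```text
time_s: 5.1
eef_pos: [435.6, 165.0, 49.1]
ee_rot: [-0.0, -0.087, 0.996, 0.0]
force: [-0.5, 0.3, 0.1]
grip_width: -0.002
grip_force: 0.0
t 5.10 box x 0.3 y 131.0 z 49.1 yaw err deg -0.01 tilt -0.0000 0.0000 grip -0.00 F [-0.5  0.3  0.1] q [ 0.11  0.45  1.88  0.    0.81 -1.64]
time_s: 5.6
eef_pos: [442.2, 127.1, 49.1]
ee_rot: [-0.0, -0.087, 0.996, -0.0]
force: [0.6, 0.6, 0.1]
grip_width: 0.001
grip_force: 0.0
t 5.60 box x 0.3 y 92.5 z 49.1 yaw err deg 0.02 tilt -0.0000 -0.0000 grip 0.00 F [0.6 0.6 0.1] q [ 0.02  0.44  1.9  -0.    0.8  -1.72]
```

```bash
python3 -m jog '[[0,-0.008,0.0004,0,0,0,0],[0,-0.008,0,0,0,0,0],[0,-0.008,0,0,0,0,0],[0,-0.008,0,0,0,0,0],[0,-0.008,0,0,0,0,0]]'
python3 - <<'E'
from h import *
import cv2
st()
t=eyes.capture("top")[:,:,::-1];s=eyes.capture("scene")[:,:,::-1]
a=cv2.resize(t[215:305,225:405],(600,300),interpolation=cv2.INTER_CUBIC)
b=cv2.resize(s[215:290,220:370],(600,300),interpolation=cv2.INTER_CUBIC)
cv2.imwrite("pics/c2.png",cv2.vconcat([a,b]))
E
```

```text
time_s: 6.1
eef_pos: [449.1, 87.9, 48.7]
ee_rot: [-0.0, -0.087, 0.996, 0.0]
force: [-0.5, 4.7, 7.0]
grip_width: -0.001
grip_force: 3.1
t 6.10 box x 0.3 y 52.6 z 48.7 yaw err deg 0.03 tilt -0.0001 0.0002 grip -0.00 F [-0.5  4.7  7. ] q [-0.06  0.44  1.91  0.    0.8  -1.81]
```

View pics/c2.png

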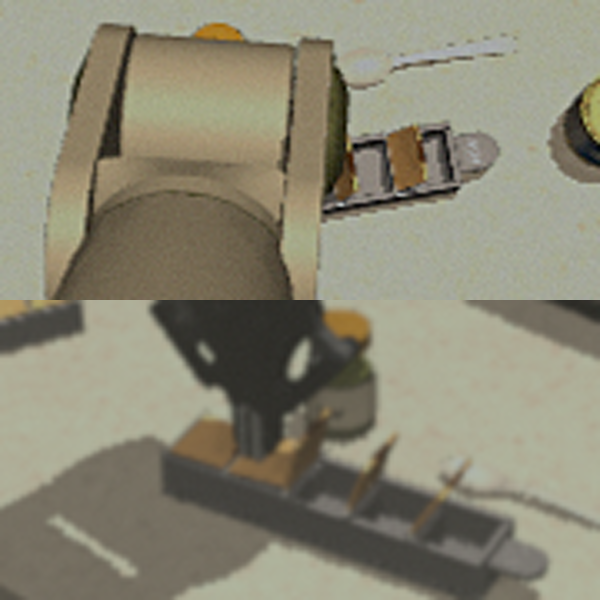

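The first lid is flat, the second is being folded, and the box is in place. The force was 7 N, so I'll hold and check it.

```bash
python3 -m jog '[[0,0,-0.0006,0,0,0,0],[0,0,0,0,0,0,0]]'; python3 -m jog '[[0,-0.004,0,0,0,0,0],[0,-0.005,0,0,0,0,0]]'; python3 -m jog '[[0,-0.005,0,0,0,0,0],[0,-0.005,0,0,0,0,0]]'
```

```text
time_s: 6.4
eef_pos: [448.9, 88.6, 49.2]
ee_rot: [-0.0, -0.088, 0.996, -0.0]
force: [-0.5, 0.1, 0.3]
grip_width: -0.002
grip_force: 0.0
time_s: 6.6
eef_pos: [450.6, 79.8, 49.3]
ee_rot: [0.0, -0.088, 0.996, 0.0]
force: [-1.6, 4.1, 4.0]
grip_width: -0.004
grip_force: 2.2
time_s: 6.8
eef_pos: [452.6, 69.7, 49.6]
ee_rot: [0.0, -0.087, 0.996, 0.0]
force: [-0.3, 4.8, 5.6]
grip_width: 0.0
grip_force: 3.2
```

The force is speed-dependent, so I'll go slower.

```bash
for i in 1; do python3 -m jog '[[0,-0.003,0.0003,0,0,0,0],[0,-0.003,0,0,0,0,0],[0,-0.003,0,0,0,0,0],[0,-0.003,0,0,0,0,0],[0,-0.003,0,0,0,0,0]]'; done; python3 -m jog '[[0,-0.003,0,0,0,0,0],[0,-0.003,0,0,0,0,0],[0,-0.003,0,0,0,0,0],[0,-0.003,0,0,0,0,0],[0,-0.003,0,0,0,0,0]]'; python3 -c "from h import st;st()"
```

```text
time_s: 7.3
eef_pos: [455.0, 54.7, 48.9]
ee_rot: [-0.0, -0.088, 0.996, -0.0]
force: [-0.4, 0.0, -0.4]
grip_width: 0.001
grip_force: 0.1
time_s: 7.8
eef_pos: [457.6, 40.2, 49.1]
ee_rot: [0.0, -0.087, 0.996, 0.0]
force: [-0.6, 2.3, 3.1]
grip_width: -0.002
grip_force: 1.6
t 7.80 box x 0.4 y 4.2 z 49.1 yaw err deg 0.03 tilt 0.0001 0.0003 grip -0.00 F [-0.6  2.3  3.1] q [-0.17  0.44  1.9   0.    0.8  -1.91]
```

Gentle now. I'll carry on.

```bash
python3 -m jog '[[0,-0.003,0,0,0,0,0],[0,-0.003,0,0,0,0,0],[0,-0.003,0,0,0,0,0],[0,-0.003,0,0,0,0,0],[0,-0.003,0,0,0,0,0]]'|sed -n '2p;4p';python3 -m jog '[[0,-0.003,0,0,0,0,0],[0,-0.003,0,0,0,0,0],[0,-0.003,0,0,0,0,0],[0,-0.003,0,0,0,0,0],[0,-0.003,0,0,0,0,0]]'|sed -n '2p;4p'; python3 -m jog '[[0,-0.003,0,0,0,0,0],[0,-0.003,0,0,0,0,0],[0,-0.003,0,0,0,0,0],[0,-0.003,0,0,0,0,0],[0,-0.003,0,0,0,0,0]]'|sed -n '2p;4p'; python3 -c "from h import st;st()"
```

```text
eef_pos: [460.2, 25.2, 49.0]
force: [0.3, 0.4, -0.7]
eef_pos: [462.8, 10.4, 48.9]
force: [-0.2, 0.3, 0.6]
eef_pos: [465.5, -4.3, 49.0]
force: [0.1, 1.2, -0.4]
t 9.30 box x 0.3 y -41.0 z 49.0 yaw err deg 0.04 tilt -0.0000 -0.0000 grip -0.00 F [ 0.1  1.2 -0.4] q [-0.26  0.45  1.89 -0.    0.81 -2.01]
```

```bash
python3 -m jog '[[0,-0.003,0,0,0,0,0],[0,-0.003,0,0,0,0,0],[0,-0.003,0,0,0,0,0],[0,-0.003,0,0,0,0,0],[0,-0.003,0,0,0,0,0]]'|sed -n '2p;4p';python3 -m jog '[[0,-0.003,0,0,0,0,0],[0,-0.003,0,0,0,0,0],[0,-0.003,0,0,0,0,0],[0,-0.003,0,0,0,0,0],[0,-0.003,0,0,0,0,0]]'|sed -n '2p;4p'; python3 -m jog '[[0,-0.003,0,0,0,0,0],[0,-0.003,0,0,0,0,0],[0,-0.003,0,0,0,0,0],[0,-0.003,0,0,0,0,0],[0,-0.003,0,0,0,0,0]]'|sed -n '2p;4p'; python3 -m jog '[[0,-0.004,0,0,0,0,0],[0,-0.004,0,0,0,0,0],[0,-0.004,0,0,0,0,0],[0,-0.004,0,0,0,0,0],[0,-0.004,0,0,0,0,0]]'|sed -n '2p;4p';  python3 - <<'E'
from h import *
import cv2
st()
t=eyes.capture("top")[:,:,::-1];s=eyes.capture("scene")[:,:,::-1]
a=cv2.resize(t[215:305,255:435],(600,300),interpolation=cv2.INTER_CUBIC)
b=cv2.resize(s[225:300,250:400],(600,300),interpolation=cv2.INTER_CUBIC)
cv2.imwrite("pics/c3.png",cv2.vconcat([a,b]))
E
```

```text
eef_pos: [468.1, -19.0, 49.0]
force: [-0.1, -0.1, 0.0]
eef_pos: [470.7, -33.8, 49.0]
force: [-0.0, -0.4, 0.2]
eef_pos: [473.3, -48.6, 49.0]
force: [-0.4, 0.4, 0.7]
eef_pos: [476.8, -68.4, 49.0]
force: [-0.4, 0.3, -0.1]
t 11.30 box x 0.4 y -106.1 z 49.0 yaw err deg 0.04 tilt 0.0000 -0.0000 grip -0.00 F [-0.4  0.3 -0.1] q [-0.39  0.48  1.84 -0.    0.83 -2.13]
```

View pics/c3.png

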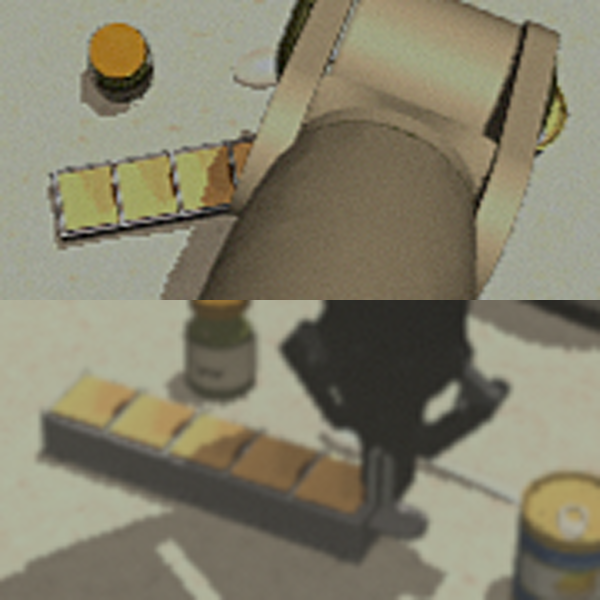

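All five lids lie flat and the box stands where it was, with its corner still at crop (45,412). A little further past the end, then up and away.

```bash
python3 -m jog '[[0,-0.003,0,0,0,0,0],[0,-0.003,0,0,0,0,0],[0,-0.003,0,0,0,0,0],[0,-0.002,0,0,0,0,0],[0,0,0,0,0,0,0]]'|sed -n '2p;4p';python3 -m jog '[[0,0,-0.01,0,0,0,0],[0,0,-0.03,0,0,0,0],[0,0,-0.03,0,0,0,0],[0,0,-0.03,0,0,0,0],[0,0,-0.03,0,0,0,0]]'|sed -n '2p;4p';python3 -m jog '[[0,0,-0.03,0,0,0,0],[0.02,-0.03,-0.02,0,0,0,0],[0.02,-0.03,0,0,0,0,0],[0.02,-0.03,0,0,0,0,0],[0.02,-0.03,0,0,0,0,0]]'|sed -n '2p;4p'; python3 -m jog '[[0.02,-0.03,0,0,0,0,0],[0.02,-0.03,0,0,0,0,0],[0.01,-0.02,0,0,0,0,0],[0,0,0,0,0,0,0],[0,0,0,0,0,0,0]]'|sed -n '2p;4p'
python3 - <<'E'
from h import *
import cv2
st()
t=eyes.capture("top")[:,:,::-1];s=eyes.capture("scene")[:,:,::-1]
a=cv2.resize(t[215:305,255:435],(600,300),interpolation=cv2.INTER_CUBIC)
b=cv2.resize(s[225:300,250:400],(600,300),interpolation=cv2.INTER_CUBIC)
cv2.imwrite("pics/c4.png",cv2.vconcat([a,b]))
E
```

```text
eef_pos: [478.7, -79.1, 49.0]
force: [-0.1, -0.8, -0.1]
eef_pos: [478.5, -78.7, 181.0]
force: [0.0, 0.9, -0.2]
eef_pos: [420.0, -211.9, 230.0]
force: [1.1, -0.2, -0.2]
eef_pos: [385.5, -298.2, 229.4]
force: [-0.4, 0.8, 0.8]
t 13.40 box x -129.6 y -316.5 z 229.4 yaw err deg 0.01 tilt 0.0002 0.0001 grip -0.01 F [-0.4  0.8  0.8] q [-0.9   0.24  1.63  0.    1.27 -2.64]
```

View pics/c4.png

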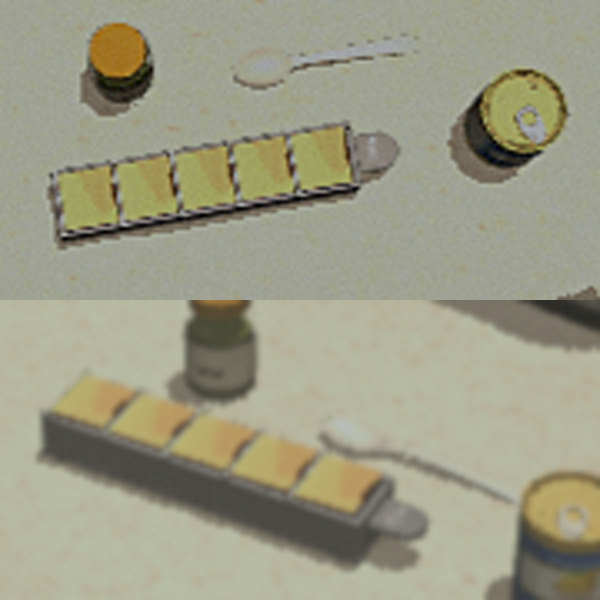

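All five lids are flat. The box, jar, spoon and tin show at the same pixels as before, and the hand is clear.

```bash
python3 -c "from rig import finish_job;print(finish_job())"
```

```text
the job is handed in; nothing more can be done
None
```

The job is handed in at about 13.5 s: all five lids folded flat in order, the box, jar, tin and teaspoon show no movement in the pictures, and the hand is clear.

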